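# Find the firm push switch by feel and put it in the yellow tray

## Task

Three look-alike push switches for the magnifier lamp stand on the bench; two have light springs and one is clearly firmer. Find the firm one by pressing on the green caps, never harder than 20 N, and stand it upright in the yellow tray. As a check, slowly press its cap there right down until it clicks, and let go; the two light ones stay standing where they are, and the things around undisturbed.

Things in the scene. Friction and masses are not known exactly. Their poses are not given: they have to be found in the camera images.
- switch_a_mid (a point): centre (half-way up) of one of three look-alike loose push switches: upright grey box 60 (x) by 50 (y) by 44 mm high, 0.2 kg, z up, gripped across y; a round green sprung cap, 26 mm across, in the middle of its top. At rest the cap's top is 31 to 40 mm above this point, differing from switch to switch and start to start. Which switch is firm changes from start to start and cannot be seen.
- key_a (a joint): how far the cap of switch_a is pressed (m): 0 at rest, springs back by itself. Its spring resists from the first touch, evenly more with depth; fully down at 5 mm it meets a hard stop (the click). Spring force at first touch and fully down: about 3.6 and 10 N on the one firm switch, 1 to 1.5 and 3 to 5 N on the two light ones.
- switch_b_mid (a point): centre (half-way up) of one of three look-alike loose push switches: upright grey box 60 (x) by 50 (y) by 44 mm high, 0.2 kg, z up, gripped across y; a round green sprung cap, 26 mm across, in the middle of its top. At rest the cap's top is 31 to 40 mm above this point, differing from switch to switch and start to start. Which switch is firm changes from start to start and cannot be seen.
- key_b (a joint): how far the cap of switch_b is pressed (m): 0 at rest, springs back by itself. Its spring resists from the first touch, evenly more with depth; fully down at 5 mm it meets a hard stop (the click). Spring force at first touch and fully down: about 3.6 and 10 N on the one firm switch, 1 to 1.5 and 3 to 5 N on the two light ones.
- switch_c_mid (a point): centre (half-way up) of one of three look-alike loose push switches: upright grey box 60 (x) by 50 (y) by 44 mm high, 0.2 kg, z up, gripped across y; a round green sprung cap, 26 mm across, in the middle of its top. At rest the cap's top is 31 to 40 mm above this point, differing from switch to switch and start to start. Which switch is firm changes from start to start and cannot be seen.
- key_c (a joint): how far the cap of switch_c is pressed (m): 0 at rest, springs back by itself. Its spring resists from the first touch, evenly more with depth; fully down at 5 mm it meets a hard stop (the click). Spring force at first touch and fully down: about 3.6 and 10 N on the one firm switch, 1 to 1.5 and 3 to 5 N on the two light ones.
- tray: fixed yellow plastic tray, 200 (x) by 160 (y) by 32 mm high outside, walls and floor 5 mm thick, open at the top; origin at the centre of its underside, x along its long side
- jar: bystander: small clear jar with a red lid, 44 mm diameter, 62 mm high; origin at the centre of its underside
- washer: bystander: white plastic bottle, 68 mm diameter, 150 mm high; origin at the centre of its underside
- dispenser: bystander: blue tape dispenser, 58 (x) by 130 (y) by about 76 mm high; origin at the centre of its underside
There are look-alikes about, which are no part of the job. What is shaped like the part that bears switch_a_mid but purple is not meant.

How it is judged:
By the outcome, as a careful person would: the job done as asked, in the order asked, and still so for the second after the job is handed in, with the robot touching nothing.
It also fails if it takes over 72 s, if anything falls off the work surface, if the arm or the gripper's body presses on something with over 40 N, if the wrist force passes 120 N, or if a joint passes its speed limit or range.

## Robot

A 6-joint arm with a two-finger parallel gripper is mounted at the origin on the work surface. World frame = base frame: x ahead of the robot, y to its left, z up, the work surface at z = 0. Lengths are in m, angles in rad, forces in N, time in s.
With the tool pointing down it reaches from about 0.325 to 0.875 m from the base axis. Payload 4.4 kg.
Tool frame: the origin (TCP) lies midway between the tips of the shut fingers; the grasp point (between the pads) lies 19 mm behind it; z points along the fingers, y is the line along which they close (so a half turn about z gives the same grasp; the last joint's range is limited). The gripper opens to 85 mm and grips with 20 to 120 N. Pads are 22 mm wide; open, the fingers measure 114 mm over their backs; the gripper's body (76 mm by 85 mm) begins 54 mm behind the grasp point. The pads swing forward as they close: fully open they stand 13 mm farther back than shut.
Start: joints at [0.993, 0.207, 1.542, -0, 1.393, -0.15], TCP at [0.239, 0.523, 0.231] pointing down, gripper open.
Joint ranges: [-2.73, 2.73], [-0.86, 2.22], [0.23, 2.46], [-1.11, 4.25], [0.08, 2.63], [-2.82, 2.82]. Speed limits (rad/s): [2.79, 2.79, 3.14, 3.14, 3.14, 3.14].

## Interface

Orientations are given as a unit quaternion [w, x, y, z].
In Python, from plant import state, get_image, camera_model, sign_off gives the robot as it stands. The module is installed in compiled form; this text tells all that it offers.
- The arm moves only by the shell command python3 -m creep 'ROWS'. ROWS is JSON, a list of rows, each an object of numbers: "wx", "wy", "wz": the turn, a rotation vector about the tool's x, y, z in rad; "tx", "ty", "tz": the shift along the tool's x, y, z in mm; "gripper": the opening, from 0 (shut) to 1 (fully open). In form: [{"wx": .., "wy": .., "wz": .., "tx": .., "ty": .., "tz": .., "gripper": ..}, ...]. A call has 1 to 12 rows; each row shifts and turns the commanded pose from where the row before left it, along the tool's axes as they then stand; what a row does not reach is not made up. A row lasts 1/8 s, in which the tool goes at most 62.5 mm and 10.7 degrees, less where a joint would pass 70% of its speed; a pose out of reach is approached as far as the arm can. A call with a gripper value outside its range is refused whole. The fingers move at their own pace and stop on an object; the grip force is fixed at half the most. Time passes only in rows, so rows that do not move let the fingers close. It gives the time, the measured TCP pose, the force, the opening and the grip force at its end, in the units of the state.
- state(): the state, without advancing time (a new reading comes with each control period).
- get_image(name): name is "scene" or "top"; returns (picture, depth): 400x640x3 uint8, blue, green, red; 400x640 float32, m along the optical axis (not along the pixel's ray), 0 where there is no reading.
- camera_model(name): a dict with "camera_matrix" (3x3 intrinsics, pixels), "rvec" (rotation vector, rad) and "tvec" (3), from world to camera coordinates, as OpenCV has them. Camera axes: x right, y down, z forward; pixel columns grow to the right and rows downward; lengths in m; the calibration is good to about 2 mm. A picture is of the moment at which its call begins. camera_model takes no time and is no camera call.
- sign_off(): hands the job in; it is judged then, once.
The state is a dict: "t": time; "joint_pos": joint angles; "dq": joint speeds; "tau": joint torques, N m; "tcp_pos": TCP position; "tcp_rot": TCP orientation; "ft_force": force on the tool from outside, world axes, zero at the start; "ft_torque": the same for the moment, N m; "width": opening from 0.0 (shut) to 1.0 (fully open); "gripper_force": force on a finger pad.
Only numpy, scipy, OpenCV 4.12 (cv2) and the standard library are available. Lean on these libraries where they do the work, as an engineer would, in place of code of your own. Each camera call takes 0.05 s, during which the arm holds its last target. There are 200 camera calls.

## Working session

There is one attempt and no reset: what is moved stays moved. The work goes in short steps, Python scripts to look and compute and a shell command to move; the robot and the scene stay as the last step left them, time stands still between calls to the robot, and variables do not carry over. Pictures are saved under pics/ and viewed, at most 10 in all, crops included, and the job is handed in when it is done.

```bash
mkdir -p pics; python3 - <<'E'
from plant import *
import cv2,numpy as np
for n in("scene","top"):
    im,d=get_image(n); cv2.imwrite(f"pics/{n}0.png",im); np.save(f"pics/{n}0.npy",d)
    m=camera_model(n); R=cv2.Rodrigues(m["rvec"])[0]; print(n,(-R.T@m["tvec"].reshape(3)).round(3), R.round(2).tolist())
s=state(); print(s)
E
```

```text
scene [1.45  0.256 1.033] [[-0.3, 0.95, 0.01], [0.71, 0.23, -0.67], [-0.64, -0.19, -0.74]]
top [0.42  0.021 1.022] [[-0.01, -1.0, 0.03], [-0.98, 0.01, -0.17], [0.17, -0.03, -0.98]]
{'t': 0.1, 'joint_pos': array([ 9.92527921e-01,  2.07388781e-01,  1.54282142e+00,  3.38151058e-05,
        1.39348489e+00, -1.50504922e-01]), 'dq': array([ 5.08478262e-04, -2.10388805e-03, -3.06615159e-03,  5.79673632e-04,
        4.58178689e-05,  6.77303151e-04]), 'tau': array([-1.16337083e-03, -3.84090936e+01, -2.92545480e+01, -2.42042161e-04,
        4.87541431e-03, -1.38993261e-05]), 'tcp_pos': array([0.23815743, 0.52261112, 0.23020631]), 'tcp_rot': array([-3.90175918e-04,  2.12257598e-01,  9.77213184e-01, -9.76267585e-04]), 'ft_force': array([-0.46204625, -0.02493945,  0.41425042]), 'ft_torque': array([-0.04877265,  0.02822188, -0.05021998]), 'gripper_force': 0.0, 'width': 0.9992276859413269}
```

View pics/top0.png

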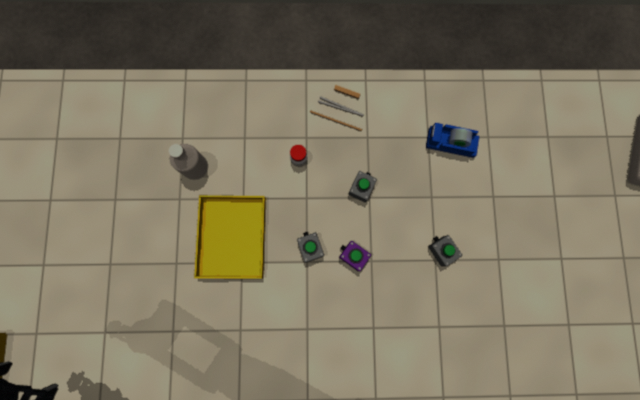

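View pics/scene0.png

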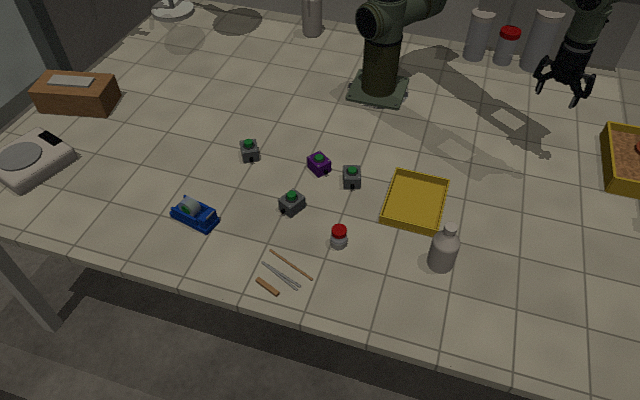

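The top view shows grey switches at (363,186), (311,248) and (445,250), with the purple look-alike at (355,256). The tray is at (231,237), the jar at (299,155), the bottle at (185,160) and the dispenser at (453,140).

```bash
cat > h.py <<'E'
import cv2,numpy as np
from plant import *
def cloud(n,d):
    m=camera_model(n);K=m["camera_matrix"];R=cv2.Rodrigues(m["rvec"])[0];t=np.array(m["tvec"]).reshape(3)
    v,u=np.mgrid[:400,:640]
    p=np.stack([(u-K[0,2])/K[0,0]*d,(v-K[1,2])/K[1,1]*d,d],-1)
    return (p-t)@R
def rect(P):
    (c,s,a)=cv2.minAreaRect(P[:,:2].astype(np.float32)*1000); 
    if s[0]<s[1]: s=s[::-1]; a+=90
    return np.round(c,1),np.round(s,1),round((a+90)%180-90,1)  # long-side angle
E
python3 - <<'E'
from h import *
im=cv2.imread("pics/top0.png");d=np.load("pics/top0.npy");W=cloud("top",d)
print(camera_model("top")["camera_matrix"][0,0])
hsv=cv2.cvtColor(im,cv2.COLOR_BGR2HSV)
print("table z",np.median(W[300:330,350:600,2]))
for u,v in((363,186),(311,248),(445,250),(355,256)):
    sl=np.s_[v-24:v+24,u-24:u+24];w=W[sl].reshape(-1,3);h=hsv[sl].reshape(-1,3)
    g=(h[:,0]>45)&(h[:,0]<80)&(h[:,1]>120)&(w[:,2]>.045)
    if u==355: k=np.ones(len(w),bool)
    gc=w[g]; c=gc.mean(0)
    near=np.hypot(w[:,0]-c[0],w[:,1]-c[1])<.045
    top=near&(w[:,2]>.036)&(w[:,2]<.05)
    body=near&(w[:,2]>.03)
    print((u,v),"cap",g.sum(),c.round(4),"zmed",np.median(gc[:,2]).round(4),"top",top.sum(),rect(w[top]),np.median(w[top][:,2]).round(4),"all",rect(w[body]))
y=(hsv[...,0]>20)&(hsv[...,0]<35)&(hsv[...,1]>120)
for x0,x1 in((150,300),):
    k=np.zeros_like(y);k[150:300,x0:x1]=1;P=W[y&k];print("tray",rect(P[P[:,2]>.022]),np.percentile(P[:,2],[5,50,99]))
for nm,(a,b,e,f) in dict(jar=(140,170,285,315),washer=(140,185,165,210),disp=(115,165,420,485)).items():
    P=W[a:b,e:f].reshape(-1,3);P=P[P[:,2]>.02];print(nm,P.min(0).round(3),P.max(0).round(3))
c=im[150:290,180:480];cv2.imwrite("pics/crop1.png",cv2.resize(c,None,fx=2.6,fy=2.6,interpolation=cv2.INTER_CUBIC))
E
```

```text
408.79147826006306
table z 0.0014823401157715113
(363, 186) cap 98 [ 0.621  -0.0985  0.0613] zmed 0.0621 top 381 (array([ 620.9, -100. ]), array([59.9, 49.4]), -27.1) 0.0456 all (array([620.8, -99.9]), array([60.3, 49.4]), -27.4)
(311, 248) cap 103 [0.4707 0.0303 0.0924] zmed 0.0558 top 425 (array([472. ,  29.8]), array([60.2, 49.7]), 18.5) 0.0454 all (array([472. ,  29.8]), array([60.2, 49.7]), 18.5)
(445, 250) cap 106 [ 0.4607 -0.2952  0.0608] zmed 0.0618 top 425 (array([ 460.2, -297.3]), array([60.1, 50.5]), 31.0) 0.0454 all (array([ 460.2, -297.3]), array([60.2, 50.5]), 31.0)
(355, 256) cap 98 [ 0.4508 -0.0749  0.0733] zmed 0.0541 top 429 (array([450.4, -77.4]), array([60.1, 50.1]), 53.8) 0.0454 all (array([450.3, -77.3]), array([60.1, 50.1]), 53.7)
tray (array([500.3, 162.2]), array([283.7, 197.6]), 89.5) [0.00320898 0.00667719 0.03576599]
jar [0.42  0.021 0.02 ] [0.718 0.08  1.022]
washer [0.42  0.021 0.02 ] [0.712 0.352 1.022]
disp [ 0.42  -0.405  0.02 ] [0.781 0.021 1.022]
```

View pics/crop1.png

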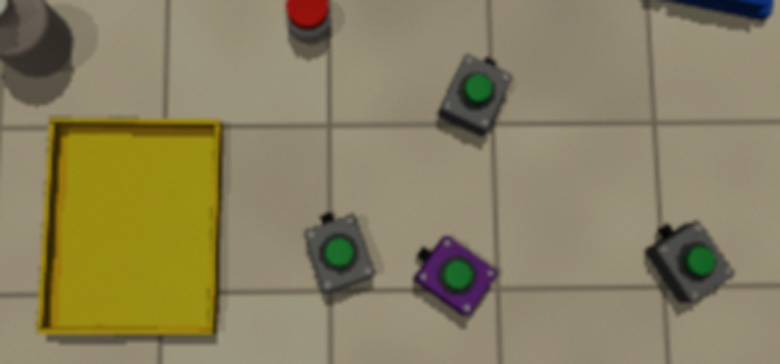

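```bash
cat >> h.py <<'E'
from scipy.spatial.transform import Rotation as Ro
def to(x,y,z,phi=None):
    s=state();R=Ro.from_quat(s["tcp_rot"],scalar_first=True).as_matrix()
    T=np.eye(3)[:,[0,1,2]]
    print("tcp",s["tcp_pos"].round(4),"F",s["ft_force"].round(2),"w",round(s["width"],3),"t",round(s["t"],2))
    if phi is None: D=R.copy()
    else: a=np.deg2rad(phi);D=np.array([[np.cos(a),np.sin(a),0],[np.sin(a),-np.cos(a),0],[0,0,-1]])
    print("phi",np.rad2deg(np.arctan2(R[1,0],R[0,0])).round(2),"tilt",np.rad2deg(R[:2,2]).round(2))
    print("shift mm",(R.T@(np.array([x,y,z])-s["tcp_pos"])*1000).round(1),"turn",Ro.from_matrix(R.T@D).as_rotvec().round(3))
E
python3 - <<'E'
from h import *
to(.472,.030,.10)
im=cv2.imread("pics/top0.png");d=np.load("pics/top0.npy");W=cloud("top",d);W[d==0]=0
hsv=cv2.cvtColor(im,cv2.COLOR_BGR2HSV)
y=(hsv[...,0]>20)&(hsv[...,0]<35)&(hsv[...,1]>120);k=np.zeros_like(y);k[150:300,150:300]=1;P=W[y&k];print("tray",rect(P[P[:,2]>.022]))
for nm,(a,b,e,f) in dict(jar=(140,170,285,315),washer=(140,185,165,210),disp=(115,165,420,485)).items():
    P=W[a:b,e:f].reshape(-1,3);P=P[P[:,2]>.02];print(nm,P.min(0).round(3),P.max(0).round(3))
E
```

```text
tcp [0.2382 0.5226 0.2302] F [-0.46 -0.02  0.41] w 0.999 t 0.1
phi 155.49 tilt [-0.07 -0.1 ]
shift mm [-417.2 -350.9  130.8] turn [0. 0. 0.]
tray (array([501.1, 223.2]), array([197.7, 160.9]), -0.8)
jar [0.677 0.037 0.02 ] [0.718 0.08  0.068]
washer [0.645 0.287 0.02 ] [0.712 0.352 0.155]
disp [ 0.699 -0.405  0.02 ] [ 0.781 -0.27   0.082]
```

```bash
python3 -m creep '[{"tx":-38,"ty":-32,"tz":6,"gripper":0},{"tx":-38,"ty":-32,"tz":8,"gripper":0},{"tx":-38,"ty":-32,"tz":10,"gripper":0},{"tx":-38,"ty":-32,"tz":12,"gripper":0},{"tx":-38,"ty":-32,"tz":12,"gripper":0},{"tx":-38,"ty":-32,"tz":14,"gripper":0},{"tx":-38,"ty":-32,"tz":14,"gripper":0},{"tx":-38,"ty":-32,"tz":14,"gripper":0},{"tx":-38,"ty":-32,"tz":14,"gripper":0},{"tx":-38,"ty":-32,"tz":14,"gripper":0},{"tx":-37,"ty":-31,"tz":13,"gripper":0},{"gripper":0}]'; python3 -c "
from h import *
to(.472,.030,.058)"
```

```text
tcp [0.2382 0.5226 0.2302] F [-0.46 -0.02  0.41] w 0.999 t 0.1
phi 155.49 tilt [-0.07 -0.1 ]
shift mm [-417.2 -350.9  172.8] turn [0. 0. 0.]validation failed for argument at $[0]...
```

```bash
python3 -m creep '[{"wx":0,"wy":0,"wz":0,"tx":-38,"ty":-32,"tz":6,"gripper":0},{"wx":0,"wy":0,"wz":0,"tx":-38,"ty":-32,"tz":8,"gripper":0},{"wx":0,"wy":0,"wz":0,"tx":-38,"ty":-32,"tz":10,"gripper":0},{"wx":0,"wy":0,"wz":0,"tx":-38,"ty":-32,"tz":12,"gripper":0},{"wx":0,"wy":0,"wz":0,"tx":-38,"ty":-32,"tz":12,"gripper":0},{"wx":0,"wy":0,"wz":0,"tx":-38,"ty":-32,"tz":14,"gripper":0},{"wx":0,"wy":0,"wz":0,"tx":-38,"ty":-32,"tz":14,"gripper":0},{"wx":0,"wy":0,"wz":0,"tx":-38,"ty":-32,"tz":14,"gripper":0},{"wx":0,"wy":0,"wz":0,"tx":-38,"ty":-32,"tz":14,"gripper":0},{"wx":0,"wy":0,"wz":0,"tx":-38,"ty":-32,"tz":14,"gripper":0},{"wx":0,"wy":0,"wz":0,"tx":-37,"ty":-31,"tz":13,"gripper":0},{"wx":0,"wy":0,"wz":0,"tx":0,"ty":0,"tz":0,"gripper":0}]'; python3 -c "
from h import *
to(.472,.030,.058)"
```

```text
t: 1.6
tcp_pos: [0.4727, 0.0282, 0.0992]
tcp_rot: [-0.001, 0.215, 0.977, -0.0]
ft_force: [0.4, 0.3, 0.5]
width: 0.005
gripper_force: 0.0
tcp [0.4727 0.0282 0.0992] F [0.37 0.32 0.54] w 0.005 t 1.6
phi 155.21 tilt [-0.1  -0.02]
shift mm [ 1.3  1.4 41.2] turn [0. 0. 0.]
```

```bash
python3 -m creep '[{"wx":0,"wy":0,"wz":0,"tx":1,"ty":1,"tz":20,"gripper":0},{"wx":0,"wy":0,"wz":0,"tx":0,"ty":0,"tz":20,"gripper":0},{"wx":0,"wy":0,"wz":0,"tx":0,"ty":0,"tz":1,"gripper":0},{"wx":0,"wy":0,"wz":0,"tx":0,"ty":0,"tz":1,"gripper":0}]';  python3 -m creep '[{"wx":0,"wy":0,"wz":0,"tx":0,"ty":0,"tz":1,"gripper":0},{"wx":0,"wy":0,"wz":0,"tx":0,"ty":0,"tz":1,"gripper":0}]'
```

```text
t: 2.1
tcp_pos: [0.472, 0.0327, 0.0588]
tcp_rot: [0.0, 0.212, 0.977, 0.0]
ft_force: [-0.5, 0.5, 0.3]
width: 0.001
gripper_force: 0.0
t: 2.35
tcp_pos: [0.4725, 0.0322, 0.057]
tcp_rot: [0.001, 0.212, 0.977, 0.0]
ft_force: [0.8, 0.4, 0.6]
width: -0.002
gripper_force: 0.0
```

```bash
for i in 1; do python3 -m creep '[{"wx":0,"wy":0,"wz":0,"tx":0,"ty":0,"tz":1,"gripper":0},{"wx":0,"wy":0,"wz":0,"tx":0,"ty":0,"tz":0.5,"gripper":0}]'; python3 -m creep '[{"wx":0,"wy":0,"wz":0,"tx":0,"ty":0,"tz":1,"gripper":0},{"wx":0,"wy":0,"wz":0,"tx":0,"ty":0,"tz":0,"gripper":0}]'; python3 -m creep '[{"wx":0,"wy":0,"wz":0,"tx":0,"ty":0,"tz":1,"gripper":0},{"wx":0,"wy":0,"wz":0,"tx":0,"ty":0,"tz":0,"gripper":0}]'; done | grep -E "tcp_pos|force:"
```

```text
tcp_pos: [0.4719, 0.0321, 0.0548]
ft_force: [-0.4, 0.8, 0.3]
gripper_force: 0.0
tcp_pos: [0.4719, 0.0321, 0.0538]
ft_force: [0.5, -0.2, 0.8]
gripper_force: 0.6
tcp_pos: [0.472, 0.0321, 0.0528]
ft_force: [-1.0, -0.5, 1.6]
gripper_force: 0.9
```

```bash
{ python3 -m creep '[{"wx":0,"wy":0,"wz":0,"tx":0,"ty":0,"tz":1,"gripper":0},{"wx":0,"wy":0,"wz":0,"tx":0,"ty":0,"tz":0,"gripper":0}]'; python3 -m creep '[{"wx":0,"wy":0,"wz":0,"tx":0,"ty":0,"tz":1,"gripper":0},{"wx":0,"wy":0,"wz":0,"tx":0,"ty":0,"tz":0,"gripper":0}]'; } | grep -E "tcp_pos|ft_force:"
```

```text
tcp_pos: [0.472, 0.0321, 0.0518]
ft_force: [-1.0, -0.4, 2.1]
tcp_pos: [0.472, 0.0321, 0.0508]
ft_force: [-0.4, 0.5, 2.7]
```

Switch at (472,30) is light. Next is (621,-100).

```bash
python3 -m creep '[{"wx":0,"wy":0,"wz":0,"tx":0,"ty":0,"tz":-10,"gripper":0},{"wx":0,"wy":0,"wz":0,"tx":0,"ty":0,"tz":-30,"gripper":0}]'|grep -E "tcp_pos|ft_"; python3 -c "
from h import *
to(.621,-.0995,.09)"
```

```text
tcp_pos: [0.4698, 0.0324, 0.0898]
ft_force: [0.5, 0.3, 1.6]
tcp [0.4698 0.0324 0.0898] F [0.48 0.34 1.59] w 0.003 t 3.85
phi 155.48 tilt [-0.29  0.04]
shift mm [-192.3  -57.3   -1. ] turn [0. 0. 0.]
```

```bash
python3 -m creep '[{"wx":0,"wy":0,"wz":0,"tx":-38,"ty":-11.6,"tz":0,"gripper":0},{"wx":0,"wy":0,"wz":0,"tx":-38,"ty":-11.6,"tz":0,"gripper":0},{"wx":0,"wy":0,"wz":0,"tx":-38,"ty":-11.6,"tz":0,"gripper":0},{"wx":0,"wy":0,"wz":0,"tx":-38,"ty":-11.6,"tz":0,"gripper":0},{"wx":0,"wy":0,"wz":0,"tx":-38,"ty":-11.6,"tz":0,"gripper":0},{"wx":0,"wy":0,"wz":0,"tx":0,"ty":0,"tz":15,"gripper":0},{"wx":0,"wy":0,"wz":0,"tx":0,"ty":0,"tz":10,"gripper":0},{"wx":0,"wy":0,"wz":0,"tx":0,"ty":0,"tz":0,"gripper":0},{"wx":0,"wy":0,"wz":0,"tx":0,"ty":0,"tz":0,"gripper":0}]'|grep -E "tcp_pos|ft_"; python3 -m creep '[{"wx":0,"wy":0,"wz":0,"tx":0,"ty":0,"tz":1,"gripper":0},{"wx":0,"wy":0,"wz":0,"tx":0,"ty":0,"tz":1,"gripper":0},{"wx":0,"wy":0,"wz":0,"tx":0,"ty":0,"tz":0,"gripper":0}]'|grep -E "tcp_pos|ft_"
```

```text
tcp_pos: [0.62, -0.0986, 0.0657]
ft_force: [0.7, 0.0, 0.7]
tcp_pos: [0.6207, -0.0994, 0.0639]
ft_force: [0.7, -0.2, -0.1]
```

```bash
{ python3 -m creep '[{"wx":0,"wy":0,"wz":0,"tx":0,"ty":0,"tz":1,"gripper":0},{"wx":0,"wy":0,"wz":0,"tx":0,"ty":0,"tz":1,"gripper":0},{"wx":0,"wy":0,"wz":0,"tx":0,"ty":0,"tz":0.5,"gripper":0},{"wx":0,"wy":0,"wz":0,"tx":0,"ty":0,"tz":0,"gripper":0}]'; python3 -m creep '[{"wx":0,"wy":0,"wz":0,"tx":0,"ty":0,"tz":1,"gripper":0},{"wx":0,"wy":0,"wz":0,"tx":0,"ty":0,"tz":0,"gripper":0}]';python3 -m creep '[{"wx":0,"wy":0,"wz":0,"tx":0,"ty":0,"tz":1,"gripper":0},{"wx":0,"wy":0,"wz":0,"tx":0,"ty":0,"tz":0,"gripper":0}]'; } |grep -E "tcp_pos|ft_"
```

```text
tcp_pos: [0.6207, -0.0995, 0.0614]
ft_force: [-0.7, 0.1, 1.7]
tcp_pos: [0.6207, -0.0995, 0.0604]
ft_force: [-0.5, -0.9, 1.6]
tcp_pos: [0.6207, -0.0995, 0.0594]
ft_force: [-0.4, -0.1, 2.6]
```

```bash
python3 -m creep '[{"wx":0,"wy":0,"wz":0,"tx":0,"ty":0,"tz":1,"gripper":0},{"wx":0,"wy":0,"wz":0,"tx":0,"ty":0,"tz":0,"gripper":0}]' |grep -E "tcp_pos|ft_";  python3 -m creep '[{"wx":0,"wy":0,"wz":0,"tx":0,"ty":0,"tz":-10,"gripper":0},{"wx":0,"wy":0,"wz":0,"tx":0,"ty":0,"tz":-25,"gripper":0},{"wx":0,"wy":0,"wz":0,"tx":0,"ty":0,"tz":0,"gripper":0}]'|grep -E "tcp_pos|ft_"; python3 -c "
from h import *
to(.4605,-.2965,.09)"
```

```text
tcp_pos: [0.6207, -0.0995, 0.0584]
ft_force: [-0.7, -0.4, 2.3]
tcp_pos: [0.6228, -0.1, 0.0959]
ft_force: [0.6, 0.0, 0.5]
tcp [ 0.6228 -0.1     0.0959] F [0.59 0.01 0.46] w -0.002 t 6.97
phi 155.49 tilt [ 0.31 -0.09]
shift mm [  66.2 -246.1    5.3] turn [0. 0. 0.]
```

```bash
python3 -m creep '[{"wx":0,"wy":0,"wz":0,"tx":10.7,"ty":-41,"tz":0,"gripper":0},{"wx":0,"wy":0,"wz":0,"tx":10.7,"ty":-41,"tz":0,"gripper":0},{"wx":0,"wy":0,"wz":0,"tx":10.7,"ty":-41,"tz":0,"gripper":0},{"wx":0,"wy":0,"wz":0,"tx":10.7,"ty":-41,"tz":0,"gripper":0},{"wx":0,"wy":0,"wz":0,"tx":10.7,"ty":-41,"tz":0,"gripper":0},{"wx":0,"wy":0,"wz":0,"tx":10.7,"ty":-41,"tz":0,"gripper":0},{"wx":0,"wy":0,"wz":0,"tx":0,"ty":0,"tz":16,"gripper":0},{"wx":0,"wy":0,"wz":0,"tx":0,"ty":0,"tz":11,"gripper":0},{"wx":0,"wy":0,"wz":0,"tx":0,"ty":0,"tz":0,"gripper":0},{"wx":0,"wy":0,"wz":0,"tx":0,"ty":0,"tz":0,"gripper":0}]'|grep -E "tcp_pos|ft_"; python3 -m creep '[{"wx":0,"wy":0,"wz":0,"tx":0,"ty":0,"tz":1,"gripper":0},{"wx":0,"wy":0,"wz":0,"tx":0,"ty":0,"tz":1,"gripper":0},{"wx":0,"wy":0,"wz":0,"tx":0,"ty":0,"tz":0,"gripper":0}]'|grep -E "tcp_pos|ft_"
```

```text
tcp_pos: [0.4608, -0.2958, 0.0661]
ft_force: [0.2, 0.2, -0.4]
tcp_pos: [0.4603, -0.2966, 0.0644]
ft_force: [0.4, 0.2, -1.0]
```

```bash
{ python3 -m creep '[{"wx":0,"wy":0,"wz":0,"tx":0,"ty":0,"tz":1,"gripper":0},{"wx":0,"wy":0,"wz":0,"tx":0,"ty":0,"tz":1,"gripper":0},{"wx":0,"wy":0,"wz":0,"tx":0,"ty":0,"tz":0,"gripper":0}]'; python3 -m creep '[{"wx":0,"wy":0,"wz":0,"tx":0,"ty":0,"tz":1,"gripper":0},{"wx":0,"wy":0,"wz":0,"tx":0,"ty":0,"tz":0,"gripper":0}]'; }|grep -E "tcp_pos|ft_"
```

```text
tcp_pos: [0.4601, -0.2966, 0.0621]
ft_force: [-0.1, 0.8, -0.4]
tcp_pos: [0.4602, -0.2967, 0.0613]
ft_force: [0.3, -0.5, -0.4]
```

```bash
{ python3 -m creep '[{"wx":0,"wy":0,"wz":0,"tx":0,"ty":0,"tz":1,"gripper":0},{"wx":0,"wy":0,"wz":0,"tx":0,"ty":0,"tz":0,"gripper":0}]'; python3 -m creep '[{"wx":0,"wy":0,"wz":0,"tx":0,"ty":0,"tz":1,"gripper":0},{"wx":0,"wy":0,"wz":0,"tx":0,"ty":0,"tz":0,"gripper":0}]'; }|grep -E "tcp_pos|ft_"
```

```text
tcp_pos: [0.4603, -0.2967, 0.0607]
ft_force: [-1.1, 1.5, 3.3]
tcp_pos: [0.4603, -0.2967, 0.0596]
ft_force: [-1.2, 1.1, 5.8]
```

Firm one found, at (460,-297). Now I grip it.

```bash
python3 -m creep '[{"wx":0,"wy":0,"wz":0,"tx":0,"ty":0,"tz":-10,"gripper":0},{"wx":0,"wy":0,"wz":0,"tx":0,"ty":0,"tz":-30,"gripper":0},{"wx":0,"wy":0,"wz":-0.16,"tx":0,"ty":0,"tz":0,"gripper":1},{"wx":0,"wy":0,"wz":-0.16,"tx":0,"ty":0,"tz":0,"gripper":1},{"wx":0,"wy":0,"wz":-0.16,"tx":0,"ty":0,"tz":0,"gripper":1},{"wx":0,"wy":0,"wz":-0.16,"tx":0,"ty":0,"tz":0,"gripper":1},{"wx":0,"wy":0,"wz":-0.16,"tx":0,"ty":0,"tz":0,"gripper":1},{"wx":0,"wy":0,"wz":-0.17,"tx":0,"ty":0,"tz":0,"gripper":1},{"wx":0,"wy":0,"wz":0,"tx":0,"ty":0,"tz":0,"gripper":1},{"wx":0,"wy":0,"wz":0,"tx":0,"ty":0,"tz":0,"gripper":1}]'|grep -E "tcp_pos|ft_"; python3 - <<'E'
from h import *
to(.4602,-.297,.010,211)
im,d=get_image("top");W=cloud("top",d);W[d==0]=0
cv2.imwrite("pics/top2.png",im)
for u,v in((363,186),(311,248)):
    w=W[v-24:v+24,u-24:u+24].reshape(-1,3);t=w[(w[:,2]>.036)&(w[:,2]<.05)];print(rect(t))
E
```

```text
tcp_pos: [0.4632, -0.2932, 0.0992]
ft_force: [-0.5, -0.2, -0.9]
tcp [ 0.4632 -0.2932  0.0992] F [-0.48 -0.19 -0.86] w 1.0 t 10.97
phi -149.32 tilt [-0.28 -0.32]
shift mm [ 3.9 -1.6 89.3] turn [-0.002 -0.007 -0.005]
(array([ 621., -100.]), array([60.9, 49.3]), -27.4)
(array([471.9,  29.8]), array([59.9, 49.6]), 18.3)
```

```bash
python3 -m creep '[{"wx":0,"wy":0,"wz":0,"tx":0,"ty":0,"tz":15,"gripper":1},{"wx":0,"wy":0,"wz":0,"tx":0,"ty":0,"tz":0,"gripper":1},{"wx":0,"wy":0,"wz":0,"tx":0,"ty":0,"tz":0,"gripper":1},{"wx":0,"wy":0,"wz":0,"tx":0,"ty":0,"tz":0,"gripper":1}]'|grep -E "tcp_pos|ft_"; python3 -c "
from h import *
to(.4602,-.297,.010,211)"
```

```text
tcp_pos: [0.4633, -0.2934, 0.0844]
ft_force: [0.5, 0.2, 0.7]
tcp [ 0.4633 -0.2934  0.0844] F [0.45 0.24 0.72] w 1.002 t 11.53
phi -149.34 tilt [-0.26 -0.33]
shift mm [ 4.  -1.3 74.4] turn [-0.003 -0.007 -0.006]
```

```bash
python3 -m creep '[{"wx":-0.003,"wy":-0.007,"wz":-0.006,"tx":4,"ty":-1.3,"tz":0,"gripper":1},{"wx":0,"wy":0,"wz":0,"tx":0,"ty":0,"tz":15,"gripper":1},{"wx":0,"wy":0,"wz":0,"tx":0,"ty":0,"tz":15,"gripper":1},{"wx":0,"wy":0,"wz":0,"tx":0,"ty":0,"tz":15,"gripper":1},{"wx":0,"wy":0,"wz":0,"tx":0,"ty":0,"tz":15,"gripper":1},{"wx":0,"wy":0,"wz":0,"tx":0,"ty":0,"tz":14,"gripper":1},{"wx":0,"wy":0,"wz":0,"tx":0,"ty":0,"tz":0,"gripper":1},{"wx":0,"wy":0,"wz":0,"tx":0,"ty":0,"tz":0,"gripper":1}]'|grep -E "tcp_pos|ft_"; python3 -c "
from h import *
to(.4602,-.297,.010,211)"
```

```text
tcp_pos: [0.4631, -0.2939, 0.0104]
ft_force: [0.0, -0.4, -0.2]
tcp [ 0.4631 -0.2939  0.0104] F [ 0.01 -0.38 -0.24] w 1.002 t 12.53
phi -149.37 tilt [-0.25 -0.29]
shift mm [ 4.1 -1.2  0.5] turn [-0.002 -0.006 -0.006]
```

```bash
python3 -m creep '[{"wx":0,"wy":0,"wz":0,"tx":0,"ty":0,"tz":0,"gripper":0},{"wx":0,"wy":0,"wz":0,"tx":0,"ty":0,"tz":0,"gripper":0},{"wx":0,"wy":0,"wz":0,"tx":0,"ty":0,"tz":0,"gripper":0},{"wx":0,"wy":0,"wz":0,"tx":0,"ty":0,"tz":0,"gripper":0},{"wx":0,"wy":0,"wz":0,"tx":0,"ty":0,"tz":0,"gripper":0},{"wx":0,"wy":0,"wz":0,"tx":0,"ty":0,"tz":0,"gripper":0},{"wx":0,"wy":0,"wz":0,"tx":0,"ty":0,"tz":0,"gripper":0}]'; python3 -c "
from h import *
to(.4602,-.297,.12,211);print(state()['joint_pos'].round(3))"
```

```text
t: 13.4
tcp_pos: [0.4636, -0.2942, 0.0112]
tcp_rot: [-0.002, -0.264, 0.964, -0.002]
ft_force: [0.6, -0.5, 6.1]
width: 0.575
gripper_force: 64.0
tcp [ 0.4636 -0.2942  0.0112] F [ 0.59 -0.48  6.13] w 0.575 t 13.4
phi -149.37 tilt [-0.19 -0.34]
shift mm [   5.    -1.  -108.8] turn [-0.003 -0.006 -0.006]
[-0.719  0.435  1.76  -0.008  0.946 -2.82 ]
```

```bash
python3 -m creep '[{"wx":0,"wy":0,"wz":0,"tx":0,"ty":0,"tz":-10,"gripper":0},{"wx":0,"wy":0,"wz":0,"tx":0,"ty":0,"tz":-25,"gripper":0},{"wx":0,"wy":0,"wz":0,"tx":0,"ty":0,"tz":-35,"gripper":0},{"wx":0,"wy":0,"wz":0.13,"tx":0,"ty":0,"tz":-30,"gripper":0},{"wx":0,"wy":0,"wz":0.13,"tx":0,"ty":0,"tz":0,"gripper":0},{"wx":0,"wy":0,"wz":0.13,"tx":0,"ty":0,"tz":0,"gripper":0},{"wx":0,"wy":0,"wz":0.13,"tx":0,"ty":0,"tz":0,"gripper":0},{"wx":0,"wy":0,"wz":0,"tx":0,"ty":0,"tz":0,"gripper":0},{"wx":0,"wy":0,"wz":0,"tx":0,"ty":0,"tz":0,"gripper":0}]'; python3 -c "
from h import *
to(.501,.223,.11,180);print(state()['joint_pos'].round(3))"
```

```text
t: 14.52
tcp_pos: [0.4628, -0.2927, 0.1098]
tcp_rot: [-0.003, -0.008, 1.0, -0.002]
ft_force: [-0.3, 0.4, -2.5]
width: 0.575
gripper_force: 63.4
tcp [ 0.4628 -0.2927  0.1098] F [-0.34  0.35 -2.48] w 0.575 t 14.53
phi -179.07 tilt [-0.34 -0.22]
shift mm [-46.6 515.   -2.5] turn [-0.004 -0.006  0.016]
[-0.718  0.283  1.718 -0.007  1.142 -2.302]
```

```bash
python3 -m creep '[{"wx":-0.004,"wy":-0.006,"wz":0.016,"tx":-3,"ty":20,"tz":0,"gripper":0},{"wx":0,"wy":0,"wz":0,"tx":-4,"ty":45,"tz":0,"gripper":0},{"wx":0,"wy":0,"wz":0,"tx":-4,"ty":50,"tz":0,"gripper":0},{"wx":0,"wy":0,"wz":0,"tx":-4,"ty":50,"tz":0,"gripper":0},{"wx":0,"wy":0,"wz":0,"tx":-4,"ty":50,"tz":0,"gripper":0},{"wx":0,"wy":0,"wz":0,"tx":-4,"ty":50,"tz":0,"gripper":0},{"wx":0,"wy":0,"wz":0,"tx":-4,"ty":50,"tz":0,"gripper":0},{"wx":0,"wy":0,"wz":0,"tx":-4,"ty":50,"tz":0,"gripper":0},{"wx":0,"wy":0,"wz":0,"tx":-4,"ty":50,"tz":0,"gripper":0},{"wx":0,"wy":0,"wz":0,"tx":-4,"ty":50,"tz":0,"gripper":0},{"wx":0,"wy":0,"wz":0,"tx":-4,"ty":30,"tz":0,"gripper":0},{"wx":0,"wy":0,"wz":0,"tx":0,"ty":20,"tz":0,"gripper":0}]' | grep -E "tcp|ft|width"; python3 -m creep '[{"wx":0,"wy":0,"wz":0,"tx":0,"ty":0,"tz":0,"gripper":0},{"wx":0,"wy":0,"wz":0,"tx":0,"ty":0,"tz":0,"gripper":0}]' >/dev/null; python3 -c "
from h import *
to(.501,.223,.0175,180)
im,d=get_image('scene');cv2.imwrite('pics/s3.png',cv2.resize(im[60:290,160:520],None,fx=2,fy=2))"
```

```text
tcp_pos: [0.5066, 0.2233, 0.1097]
tcp_rot: [0.0, -0.001, 1.0, -0.0]
ft_force: [0.1, -1.2, -3.4]
width: 0.575
tcp [0.5064 0.2209 0.1096] F [-0.41  0.04 -2.9 ] w 0.577 t 16.27
phi 179.9 tilt [ 0.02 -0.09]
shift mm [ 5.5  2.2 92.1] turn [-0.002  0.    -0.002]
```

View pics/s3.png

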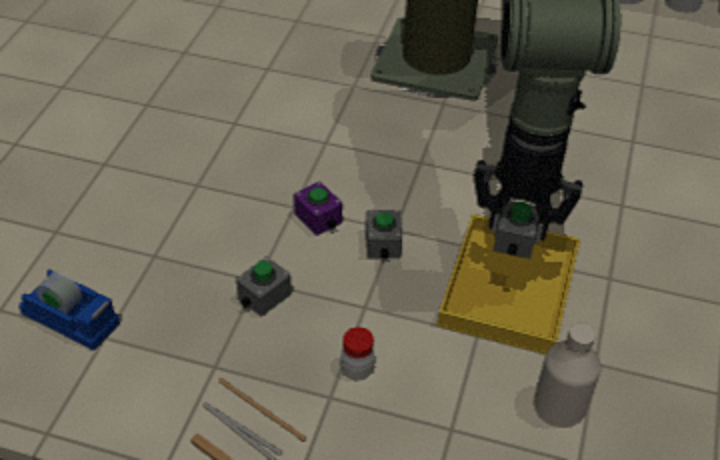

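The switch hangs upright in the gripper over the tray, at crop pixel (515,228). The two light ones and the bystanders are undisturbed. Lowering it now.

```bash
python3 -m creep '[{"wx":0,"wy":0,"wz":0,"tx":5,"ty":2,"tz":20,"gripper":0},{"wx":0,"wy":0,"wz":0,"tx":0,"ty":0,"tz":25,"gripper":0},{"wx":0,"wy":0,"wz":0,"tx":0,"ty":0,"tz":25,"gripper":0},{"wx":0,"wy":0,"wz":0,"tx":0,"ty":0,"tz":14,"gripper":0},{"wx":0,"wy":0,"wz":0,"tx":0,"ty":0,"tz":4,"gripper":0},{"wx":0,"wy":0,"wz":0,"tx":0,"ty":0,"tz":1,"gripper":0},{"wx":0,"wy":0,"wz":0,"tx":0,"ty":0,"tz":1,"gripper":0},{"wx":0,"wy":0,"wz":0,"tx":0,"ty":0,"tz":1,"gripper":0},{"wx":0,"wy":0,"wz":0,"tx":0,"ty":0,"tz":0,"gripper":0}]' | grep -E "tcp|ft|width"; python3 -m creep '[{"wx":0,"wy":0,"wz":0,"tx":0,"ty":0,"tz":1,"gripper":0},{"wx":0,"wy":0,"wz":0,"tx":0,"ty":0,"tz":0,"gripper":0}]' | grep -E "tcp|ft|width"
```

```text
tcp_pos: [0.502, 0.2239, 0.0192]
tcp_rot: [0.001, 0.001, 1.0, -0.0]
ft_force: [0.4, 1.1, -3.4]
width: 0.578
tcp_pos: [0.5017, 0.2238, 0.0178]
tcp_rot: [0.0, 0.001, 1.0, -0.0]
ft_force: [0.2, -0.1, -2.9]
width: 0.575
```

```bash
{ python3 -m creep '[{"wx":0,"wy":0,"wz":0,"tx":0,"ty":0,"tz":1,"gripper":0},{"wx":0,"wy":0,"wz":0,"tx":0,"ty":0,"tz":0,"gripper":0}]'; python3 -m creep '[{"wx":0,"wy":0,"wz":0,"tx":0,"ty":0,"tz":0.7,"gripper":0},{"wx":0,"wy":0,"wz":0,"tx":0,"ty":0,"tz":0,"gripper":0}]'; }| grep -E "tcp_p|ft|width"
```

```text
tcp_pos: [0.5017, 0.2238, 0.0167]
ft_force: [-0.0, -0.3, -3.0]
width: 0.577
tcp_pos: [0.5019, 0.2238, 0.0164]
ft_force: [-0.3, 0.3, -0.3]
width: 0.577
```

```bash
python3 -m creep '[{"wx":0,"wy":0,"wz":0,"tx":0,"ty":0,"tz":0.5,"gripper":0},{"wx":0,"wy":0,"wz":0,"tx":0,"ty":0,"tz":0,"gripper":0.65},{"wx":0,"wy":0,"wz":0,"tx":0,"ty":0,"tz":0,"gripper":0.75},{"wx":0,"wy":0,"wz":0,"tx":0,"ty":0,"tz":0,"gripper":0.8},{"wx":0,"wy":0,"wz":0,"tx":0,"ty":0,"tz":0,"gripper":0.8}]'| grep -E "tcp_p|ft|width"; python3 -m creep '[{"wx":0,"wy":0,"wz":0,"tx":0,"ty":0,"tz":-15,"gripper":0.8},{"wx":0,"wy":0,"wz":0,"tx":0,"ty":0,"tz":-35,"gripper":0.8},{"wx":0,"wy":0,"wz":0,"tx":0,"ty":0,"tz":-50,"gripper":0.8},{"wx":0,"wy":0,"wz":0,"tx":40,"ty":0,"tz":-10,"gripper":0},{"wx":0,"wy":0,"wz":0,"tx":50,"ty":0,"tz":0,"gripper":0},{"wx":0,"wy":0,"wz":0,"tx":50,"ty":0,"tz":0,"gripper":0},{"wx":0,"wy":0,"wz":0,"tx":0,"ty":0,"tz":0,"gripper":0},{"wx":0,"wy":0,"wz":0,"tx":0,"ty":0,"tz":0,"gripper":0}]'| grep -E "tcp_p|ft|width"; cat > look.py <<'E'
from h import *
im,d=get_image("top");W=cloud("top",d);W[d==0]=0;hsv=cv2.cvtColor(im,cv2.COLOR_BGR2HSV)
cv2.imwrite("pics/t4.png",cv2.resize(im[120:300,160:480],None,fx=2.4,fy=2.4,interpolation=cv2.INTER_CUBIC))
g=cv2.inRange(hsv,(45,120,0),(80,255,255))&(((W[...,2]>.045)&(W[...,2]<.075))*255).astype(np.uint8)
n,l,s,c=cv2.connectedComponentsWithStats(g)
for i in range(1,n):
    if s[i,4]>40:
        p=np.median(W[l==i],0);w=W.reshape(-1,3);w=w[(np.hypot(w[:,0]-p[0],w[:,1]-p[1])<.045)&(w[:,2]>.038)&(w[:,2]<.056)]
        print(c[i].round(),p.round(4),rect(w),np.percentile(w[:,2],[10,50,90]).round(4))
to(.5,.223,.1)
E
python3 look.py
```

```text
tcp_pos: [0.5019, 0.2238, 0.0156]
ft_force: [-0.3, -1.1, -0.6]
width: 0.802
tcp_pos: [0.3629, 0.2245, 0.1267]
ft_force: [1.1, 0.2, -0.0]
width: -0.001
[363. 184.] [ 0.6207 -0.0982  0.0624] (array([ 621.2, -100.2]), array([60.5, 49.5]), -27.4) [0.0429 0.0456 0.0482]
[228. 236.] [0.4988 0.2208 0.0667] (array([499. , 220.9]), array([60.1, 50.8]), 1.1) [0.0475 0.0503 0.053 ]
[310. 247.] [0.4719 0.0307 0.0551] (array([472. ,  29.9]), array([60.2, 49.5]), 18.4) [0.043  0.0461 0.0537]
[356. 255.] [ 0.4518 -0.0769  0.0539] (array([450.2, -77.4]), array([60.4, 49.9]), 53.5) [0.0429 0.0461 0.0533]
tcp [0.3635 0.2245 0.1268] F [0.09 0.45 0.51] w -0.001 t 19.88
phi 179.91 tilt [0.25 0.02]
shift mm [-136.4   -1.3   27.3] turn [0. 0. 0.]
```

View pics/t4.png

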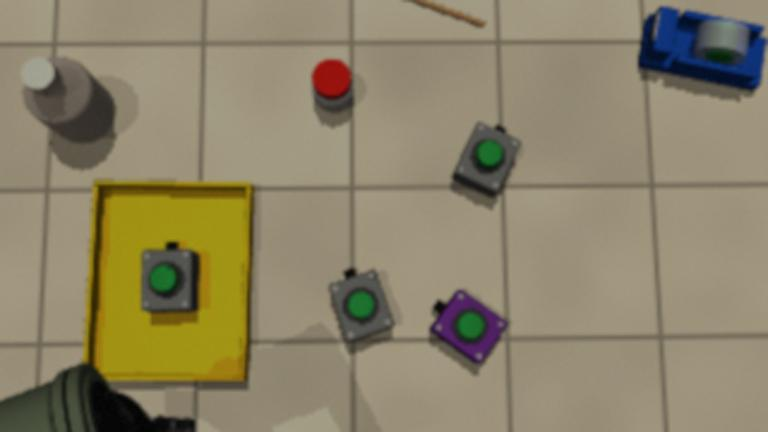

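The firm switch stands upright in the tray at crop pixel (169,280), and everything else is as it was. Now the check press.

```bash
python3 -m creep '[{"wx":0,"wy":0,"wz":0,"tx":-45,"ty":-1,"tz":0,"gripper":0},{"wx":0,"wy":0,"wz":0,"tx":-45,"ty":-1,"tz":0,"gripper":0},{"wx":0,"wy":0,"wz":0,"tx":-46,"ty":0,"tz":0,"gripper":0},{"wx":0,"wy":0,"wz":0,"tx":0,"ty":0,"tz":25,"gripper":0},{"wx":0,"wy":0,"wz":0,"tx":0,"ty":0,"tz":20,"gripper":0},{"wx":0,"wy":0,"wz":0,"tx":0,"ty":0,"tz":10,"gripper":0},{"wx":0,"wy":0,"wz":0,"tx":0,"ty":0,"tz":0,"gripper":0},{"wx":0,"wy":0,"wz":0,"tx":0,"ty":0,"tz":0,"gripper":0}]'| grep -E "tcp_p|ft|width"
```

```text
tcp_pos: [0.4988, 0.2221, 0.0715]
ft_force: [0.4, -0.4, -0.0]
width: 0.0
```

```bash
{ python3 -m creep '[{"wx":0,"wy":0,"wz":0,"tx":0,"ty":0,"tz":1,"gripper":0},{"wx":0,"wy":0,"wz":0,"tx":0,"ty":0,"tz":1,"gripper":0},{"wx":0,"wy":0,"wz":0,"tx":0,"ty":0,"tz":1,"gripper":0},{"wx":0,"wy":0,"wz":0,"tx":0,"ty":0,"tz":1,"gripper":0},{"wx":0,"wy":0,"wz":0,"tx":0,"ty":0,"tz":0,"gripper":0}]'; python3 -m creep '[{"wx":0,"wy":0,"wz":0,"tx":0,"ty":0,"tz":0.5,"gripper":0},{"wx":0,"wy":0,"wz":0,"tx":0,"ty":0,"tz":0.5,"gripper":0},{"wx":0,"wy":0,"wz":0,"tx":0,"ty":0,"tz":0,"gripper":0}]';  python3 -m creep '[{"wx":0,"wy":0,"wz":0,"tx":0,"ty":0,"tz":0.5,"gripper":0},{"wx":0,"wy":0,"wz":0,"tx":0,"ty":0,"tz":0.5,"gripper":0},{"wx":0,"wy":0,"wz":0,"tx":0,"ty":0,"tz":0,"gripper":0}]'; python3 -m creep '[{"wx":0,"wy":0,"wz":0,"tx":0,"ty":0,"tz":0.5,"gripper":0},{"wx":0,"wy":0,"wz":0,"tx":0,"ty":0,"tz":0.5,"gripper":0},{"wx":0,"wy":0,"wz":0,"tx":0,"ty":0,"tz":0,"gripper":0}]'; }| grep -E "tcp_p|ft"
```

```text
tcp_pos: [0.4976, 0.2218, 0.0665]
ft_force: [0.2, 0.8, -0.6]
tcp_pos: [0.4978, 0.2218, 0.066]
ft_force: [-1.1, -0.7, 4.5]
tcp_pos: [0.4978, 0.2219, 0.0648]
ft_force: [-2.0, -1.1, 5.5]
tcp_pos: [0.4978, 0.2219, 0.064]
ft_force: [-1.9, 0.1, 6.3]
```

```bash
{ python3 -m creep '[{"wx":0,"wy":0,"wz":0,"tx":0,"ty":0,"tz":0.5,"gripper":0},{"wx":0,"wy":0,"wz":0,"tx":0,"ty":0,"tz":0.5,"gripper":0},{"wx":0,"wy":0,"wz":0,"tx":0,"ty":0,"tz":0,"gripper":0}]';  python3 -m creep '[{"wx":0,"wy":0,"wz":0,"tx":0,"ty":0,"tz":0.5,"gripper":0},{"wx":0,"wy":0,"wz":0,"tx":0,"ty":0,"tz":0.5,"gripper":0},{"wx":0,"wy":0,"wz":0,"tx":0,"ty":0,"tz":0,"gripper":0}]'; python3 -m creep '[{"wx":0,"wy":0,"wz":0,"tx":0,"ty":0,"tz":0.3,"gripper":0},{"wx":0,"wy":0,"wz":0,"tx":0,"ty":0,"tz":0,"gripper":0}]'; }| grep -E "tcp_p|ft"
```

```text
tcp_pos: [0.4978, 0.2219, 0.0631]
ft_force: [-3.3, -1.1, 7.1]
tcp_pos: [0.4978, 0.2219, 0.0623]
ft_force: [-3.6, -0.9, 8.6]
tcp_pos: [0.4978, 0.2219, 0.0621]
ft_force: [-3.0, -1.0, 8.6]
```

```bash
{ python3 -m creep '[{"wx":0,"wy":0,"wz":0,"tx":0,"ty":0,"tz":0.4,"gripper":0},{"wx":0,"wy":0,"wz":0,"tx":0,"ty":0,"tz":0,"gripper":0}]';  python3 -m creep '[{"wx":0,"wy":0,"wz":0,"tx":0,"ty":0,"tz":0.4,"gripper":0},{"wx":0,"wy":0,"wz":0,"tx":0,"ty":0,"tz":0,"gripper":0}]'; python3 -m creep '[{"wx":0,"wy":0,"wz":0,"tx":0,"ty":0,"tz":0.3,"gripper":0},{"wx":0,"wy":0,"wz":0,"tx":0,"ty":0,"tz":0,"gripper":0}]'; }| grep -E "tcp_p|ft"
```

```text
tcp_pos: [0.4979, 0.2219, 0.0618]
ft_force: [-3.6, -1.1, 9.2]
tcp_pos: [0.4978, 0.2219, 0.0614]
ft_force: [-4.7, -0.8, 9.6]
tcp_pos: [0.4978, 0.2219, 0.0612]
ft_force: [-3.9, -1.1, 9.7]
```

```bash
{ python3 -m creep '[{"wx":0,"wy":0,"wz":0,"tx":0,"ty":0,"tz":0.3,"gripper":0},{"wx":0,"wy":0,"wz":0,"tx":0,"ty":0,"tz":0,"gripper":0}]';  python3 -m creep '[{"wx":0,"wy":0,"wz":0,"tx":0,"ty":0,"tz":0.3,"gripper":0},{"wx":0,"wy":0,"wz":0,"tx":0,"ty":0,"tz":0,"gripper":0}]'; }| grep -E "tcp_p|ft"
```

```text
tcp_pos: [0.4979, 0.2219, 0.0611]
ft_force: [-4.3, -2.6, 10.9]
tcp_pos: [0.4979, 0.2219, 0.0611]
ft_force: [-4.7, -1.6, 13.9]
```

The hard stop is met: z stays at 61.1 mm while the force climbs to 13.9 N. Releasing.

```bash
python3 -m creep '[{"wx":0,"wy":0,"wz":0,"tx":0,"ty":0,"tz":-1.5,"gripper":0},{"wx":0,"wy":0,"wz":0,"tx":0,"ty":0,"tz":-2,"gripper":0},{"wx":0,"wy":0,"wz":0,"tx":0,"ty":0,"tz":-3,"gripper":0},{"wx":0,"wy":0,"wz":0,"tx":0,"ty":0,"tz":-20,"gripper":0},{"wx":0,"wy":0,"wz":0,"tx":0,"ty":0,"tz":-30,"gripper":0},{"wx":0,"wy":0,"wz":0,"tx":40,"ty":0,"tz":-10,"gripper":0},{"wx":0,"wy":0,"wz":0,"tx":50,"ty":0,"tz":0,"gripper":0},{"wx":0,"wy":0,"wz":0,"tx":50,"ty":0,"tz":0,"gripper":0},{"wx":0,"wy":0,"wz":0,"tx":0,"ty":0,"tz":0,"gripper":0},{"wx":0,"wy":0,"wz":0,"tx":0,"ty":0,"tz":0,"gripper":0},{"wx":0,"wy":0,"wz":0,"tx":0,"ty":0,"tz":0,"gripper":0}]'| grep -E "tcp_p|ft|width"; python3 look.py
```

```text
tcp_pos: [0.3594, 0.2223, 0.1264]
ft_force: [0.9, 0.5, 0.4]
width: -0.002
[363. 184.] [ 0.6205 -0.0981  0.0626] (array([ 621.3, -100.2]), array([60.8, 49.3]), -27.4) [0.0431 0.0455 0.0484]
[228. 236.] [0.4989 0.2208 0.067 ] (array([499., 221.]), array([59.6, 51.2]), 0.5) [0.0477 0.0503 0.0532]
[310. 247.] [0.4719 0.0307 0.055 ] (array([472. ,  29.9]), array([60.1, 49.5]), 18.4) [0.0431 0.0459 0.0527]
[356. 255.] [ 0.4517 -0.077   0.0538] (array([450.4, -77.4]), array([60. , 50.1]), 53.8) [0.0433 0.0459 0.0529]
tcp [0.3593 0.2223 0.1263] F [-0.28 -0.86  0.99] w -0.003 t 26.3
phi 179.87 tilt [ 0.13 -0.02]
shift mm [-140.7    1.1   26.6] turn [0. 0. 0.]
```

All switches stand as they should, so I hand in.

```bash
python3 -c "
from plant import *
print(sign_off())"
```

```text
the job is handed in; nothing more can be done
None
```

The firm switch, found at about (0.460, −0.297) m, stands upright in the yellow tray; I pressed its cap down to the hard stop at about 14 N and released it. The two light switches did not move, the bystanders looked undisturbed in the last picture I viewed, taken just before the check press, and I signed off at about 26 s.

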